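# Sort left-hand and right-hand grinder brackets into their bins

### The arm

A 6-joint arm with a two-finger parallel gripper is mounted at the origin on the work surface. World frame = base frame: x ahead of the robot, y to its left, z up, the work surface at z = 0. Lengths are in m, angles in rad, forces in N, time in s.
With the tool pointing down it reaches from about 0.375 to 0.975 m from the base axis. Payload 3.8 kg.
Tool frame: the origin (TCP) lies midway between the tips of the shut fingers; the grasp point (between the pads) lies 19 mm behind it; z points along the fingers, y is the line along which they close (so a half turn about z gives the same grasp; the last joint's range is limited). The gripper opens to 88 mm and grips with 3 to 60 N. Pads are 18 mm wide; open, the fingers measure 123 mm over their backs; the gripper's body (75 mm by 187 mm) begins 45 mm behind the grasp point.
Start: joints at [1.138, 0.264, 1.604, -0, 1.274, -0.037], TCP at [0.26, 0.623, 0.239] pointing down, gripper open.
Joint ranges: [-2.63, 2.63], [-0.94, 2.18], [0.31, 2.57], [-1.31, 4.45], [0, 2.66], [-2.55, 2.55]. Speed limits (rad/s): [2.57, 2.57, 3.14, 3.14, 3.14, 3.14].

### API

Orientations are given as a unit quaternion [w, x, y, z].
In Python, from bench import ctrl gives the robot as it stands.
- The arm moves only by the tool carry_out, never from a script. Its argument "plan" is a list of rows, each a list of 5 numbers: the closure, from -1 (fully open) to 1 (shut), then the shift along the tool's x, y, z in m, then the turn about the tool's z in degrees. In form: [[fingers, tx, ty, tz, roll], ...]. A call has exactly 10 rows; each row is the pose to reach, as a shift and turn from the pose commanded when the call began, along the tool's axes at that moment; what a row does not reach only later rows make up. A row lasts 1/12 s, in which the tool goes at most 41.7 mm and 7.16 degrees, less where a joint would pass 70% of its speed; a pose out of reach is approached as far as the arm can. A call with a gripper value outside its range is refused whole. The fingers move at their own pace and stop on an object; the grip force is fixed at half the most. Time passes only in rows, so rows that repeat a pose let the fingers close, or fill a call up. It gives the time, the measured TCP pose, the force, the opening and the grip force at its end, in the units of the state.
- ctrl.read_state(): the state, without advancing time (a new reading comes with each control period).
- ctrl.read_camera(name): name is "scene" or "top" or "wrist"; returns the picture (480x640x3 uint8, red, green, blue); there is no depth.
- ctrl.camera_info(name): a dict with "K" (3x3 intrinsics, pixels), "R" (3x3) and "t" (3): a world point X has camera coordinates R X + t. Camera axes: x right, y down, z forward; pixel columns grow to the right and rows downward; lengths in m; the calibration is good to about 2 mm. The wrist camera is an equidistant fisheye: a pixel r from the principal point sees the ray r / f radians off the axis. A picture is of the moment at which its call begins: read the wrist's pose just before it. camera_info takes no time and is no camera call; for the wrist camera it gives the pose at the moment of the call.
- ctrl.finish_job(): hands the job in; it is judged then, once.
The state is a dict: "t": time; "joints": joint angles; "joint_velocities": joint speeds; "tau": joint torques, N m; "eef_pos": TCP position; "eef_rot": TCP orientation; "ft_force": force on the tool from outside, world axes, zero at the start; "moment": the same for the moment, N m; "opening": finger opening in m; "grip_force": force on a finger pad.
Only numpy, scipy, OpenCV 4.12 (cv2) and the standard library are available. Lean on these libraries where they do the work, as an engineer would, in place of code of your own. Each camera call takes 0.05 s, during which the arm holds its last target. There are 200 camera calls.

### The job

Put the left-hand bracket in the red bin and the right-hand bracket in the blue bin, each lying flat on the bin's floor with its fin up. Seen from above with the fin up and the foot end pointing away from you, a left-hand bracket has its foot sticking out to the left, a right-hand one to the right; the T-shaped bracket with a foot on both sides is neither and is not needed.

Things in the scene. Friction and masses are not known exactly. Their poses are not given: they have to be found in the camera images.
- bracket_lh: left-hand bracket, bare aluminium, about 0.2 kg, fin up, any yaw. Plate 6 thick: arm x -55..55, y -16..16, and a foot x 23..55 reaching out to y = +60. Upright fin on the arm: x -35..35, 12 thick (y -6..6), top 50 above the underside; grip it along y by its upper part. Origin: underside, below the fin's centre; x along the fin towards the foot, z up. mm. An unlisted T-shaped bracket lies near.
- bracket_rh: right-hand bracket, bare aluminium, about 0.2 kg, fin up, any yaw. Plate 6 thick: arm x -55..55, y -16..16, and a foot x 23..55 reaching out to y = -60. Upright fin on the arm: x -35..35, 12 thick (y -6..6), top 50 above the underside; grip it along y by its upper part. Origin: underside, below the fin's centre; x along the fin towards the foot, z up. mm. An unlisted T-shaped bracket lies near.
- red_bin: red open sheet-metal bin, 220 (x) by 200 (y) by 45 high outside, walls and floor 5 thick, fixed to the bench at the robot's left or right (it may have swapped sides with the blue one). Origin: centre of its underside, on the bench top; inner floor 5 above it. x, y along its sides, z up. mm.
- blue_bin: blue open sheet-metal bin, 220 (x) by 200 (y) by 45 high outside, walls and floor 5 thick, fixed to the bench at the robot's left or right (it may have swapped sides with the red one). Origin: centre of its underside, on the bench top; inner floor 5 above it. x, y along its sides, z up. mm.
Mind the look-alikes: they are no part of the job. Leave any orange, pink or purple look-alike of the bracket_lh alone.

How it is judged:
At the end, for the whole second after the job is handed in: Left-hand bracket at rest in the red bin, right-hand one in the blue: origin within 95 mm (bin x) and 85 mm (bin y) of the bin's centre and under 15 mm above the bin's underside (floor at 5 mm), fin up within about 10 degrees (0.17 rad), slower than 30 mm/s and 0.3 rad/s (x of bracket_lh in the frame of red_bin between -0.095 and 0.095 m and y of bracket_lh in the frame of red_bin between -0.085 and 0.085 m and z of bracket_lh in the frame of red_bin between -0.002 and 0.015 m and angle between each of bracket_lh, bracket_rh's own z axis and vertical below 0.17 rad and linear speed of each of bracket_lh, bracket_rh below 0.03 m/s and angular speed of each of bracket_lh, bracket_rh below 0.3 rad/s and x of bracket_rh in the frame of blue_bin between -0.095 and 0.095 m and y of bracket_rh in the frame of blue_bin between -0.085 and 0.085 m and z of bracket_rh in the frame of blue_bin between -0.002 and 0.015 m); the robot touches nothing.
It also fails if it takes over 64 s, if anything falls off the work surface, if the arm or the gripper's body presses on something with over 40 N, if the wrist force passes 120 N, or if a joint passes its speed limit or range.

## Working session

There is one attempt and no reset: what is moved stays moved. The work goes in short steps, Python scripts to look and compute and a tool call to move; the robot and the scene stay as the last step left them, time stands still between calls to the robot, and variables do not carry over. Pictures are saved under pics/ and viewed, at most 10 in all, crops included, and the job is handed in when it is done.

Besides the shell and the picture viewer there is one more tool, called after "Call:" in YAML: its name, and indented under it one key for each argument. carry_out: Moves the arm, as the interface text tells. Its arguments: {"type":"object","properties":{"plan":{"type":"array","items":{"type":"array","items":{"type":"number"}}}},"required":["plan"]}

```bash
mkdir -p pics; python3 - <<'E'
from bench import ctrl
import cv2
for n in("top","scene"):
    cv2.imwrite(f"pics/{n}0.png",ctrl.read_camera(n)[:,:,::-1])
i=ctrl.camera_info("top");print(i)
s=ctrl.read_state();print(s["t"],s["eef_pos"],s["eef_rot"],s["opening"])
E
```

```text
{'K': array([[575.08978438,   0.        , 324.44641333],
       [  0.        , 575.08978438, 238.21224954],
       [  0.        ,   0.        ,   1.        ]]), 'R': array([[-0.02454605, -0.99969565,  0.00246789],
       [-0.99090972,  0.02400355, -0.13236978],
       [ 0.13227025, -0.00569461, -0.99119733]]), 't': array([-0.02320024,  0.47308152,  1.45404226])}
0.1 [0.25999062 0.62225396 0.23756127] [-2.15468023e-04  1.96594883e-01  9.80484331e-01 -9.39502538e-04] 0.08812968751097819
```

View pics/top0.png

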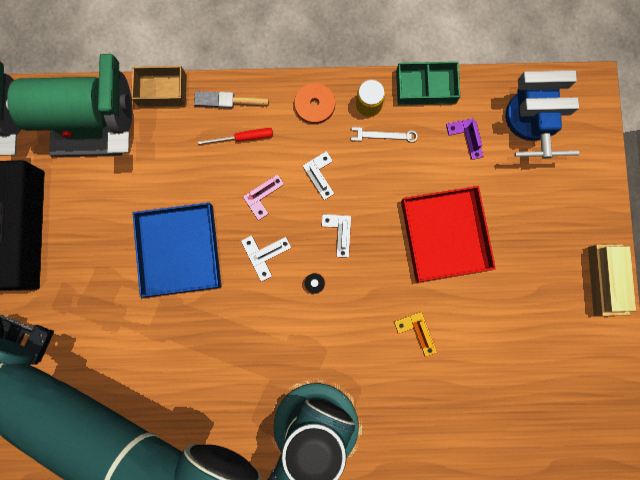

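The top view shows the blue bin at about (177,250) and the red bin at (447,233). There are three aluminium brackets, at (319,176), (340,235) and (266,256). The last looks like the T. I'm enlarging this area to confirm which hand each one is.

```bash
python3 - <<'E'
import cv2
a=cv2.imread("pics/top0.png")[140:290,230:370]
cv2.imwrite("pics/crop1.png",cv2.resize(a,None,fx=4,fy=4,interpolation=cv2.INTER_CUBIC))
E
```

```text
(no output)
```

View pics/crop1.png

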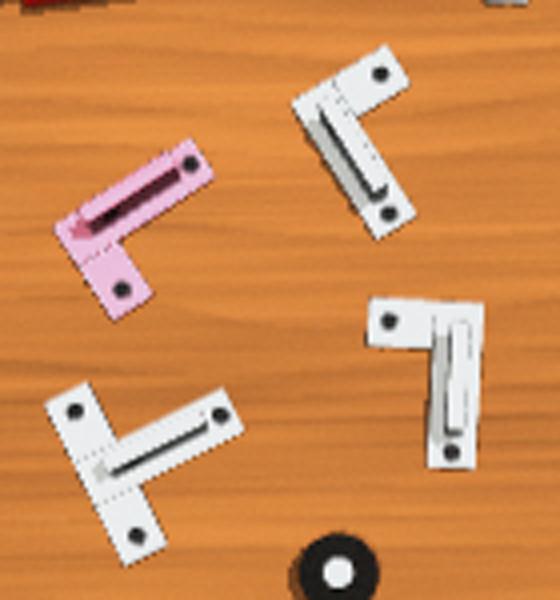

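Naming the candidates (full-image pixels):
- **Upper aluminium bracket (319,176):** its foot end points up-left and its foot sticks out to the right, so it is the RH one.
- **Lower aluminium bracket (341,235):** its foot end points up and its foot sticks out to the left, so it is the LH one.
- **(266,256):** this has a foot on both sides, so it is the T and stays.
- **Pink, purple and yellow/orange brackets:** coloured look-alikes, left alone.

Next I'll fit the poses.

```bash
cat > h.py <<'E'
import numpy as np, cv2
from scipy.optimize import least_squares
from scipy.spatial.transform import Rotation as Ro
from bench import ctrl
def fit(px,pts,x0,cam="top"):
    """planar pose (x,y,yaw) of model points (m, z included) from pixels"""
    i=ctrl.camera_info(cam); px=np.float64(px); pts=np.float64(pts)
    def res(p):
        W=Ro.from_euler("z",p[2]).apply(pts)+[p[0],p[1],0]
        c=W@i["R"].T+i["t"]; q=c@i["K"].T
        return (q[:,:2]/q[:,2:]-px).ravel()
    s=least_squares(res,x0); return s.x, np.abs(s.fun).max()
def tool():
    s=ctrl.read_state(); w,x,y,z=s["eef_rot"]
    return s, Ro.from_quat([x,y,z,w])
def delta(xyz,finyaw=None):
    """shift along tool axes and roll (deg) that lines tool y up across the fin"""
    s,R=tool(); d=R.inv().apply(np.array(xyz)-s["eef_pos"])
    out=[*np.round(d,4)]
    if finyaw is not None:
        y=R.apply([0,1,0]); a=np.degrees(np.arctan2(y[1],y[0]))
        # tool z down: +roll turns tool y clockwise in world
        r=(a-np.degrees(finyaw)-90+90)%180-90; out+= [round(r,1)]
    return out, "q6",round(s["joints"][5],3), "t",round(s["t"],2)
E
python3 - <<'E'
from h import *
f=lambda l:[(x/4+230-.4,y/4+140-.4) for x,y in l]
m=lambda s:np.array([(55,-16*s,6),(55,60*s,6),(23,60*s,6),(-55,16*s,6),(-55,-16*s,6)])/1000
print("rh",fit(f([(291,102),(388,44),(411,85),(417,213),(378,240)]),m(-1),[.6,0,.5]))
print("lh",fit(f([(484,303),(369,297),(367,345),(427,467),(475,469)]),m(1),[.5,0,0]))
b=np.array([(110,100,45),(110,-100,45),(-110,-100,45),(-110,100,45)])/1000
print("red",fit([(402,199),(478,187),(494,269),(417,283)],b,[.5,-.3,0]))
print("blue",fit([(133,212),(213,203),(220,286),(141,297)],b,[.5,.3,0]))
i=ctrl.camera_info("top");print(-i["R"].T@i["t"])
E
```

```text
rh (array([ 0.63488131, -0.02189313,  0.52959078]), np.float64(0.4305516869484052))
lh (array([ 0.48112203, -0.08508409, -0.08089465]), np.float64(0.16821770630474475))
red (array([ 0.47361835, -0.3508234 ,  0.13711502]), np.float64(1.1048817497712093))
blue (array([0.45175094, 0.34272366, 0.10022475]), np.float64(1.4610411855679786))
[ 0.27588506 -0.02626861  1.50392176]
```

View pics/scene0.png

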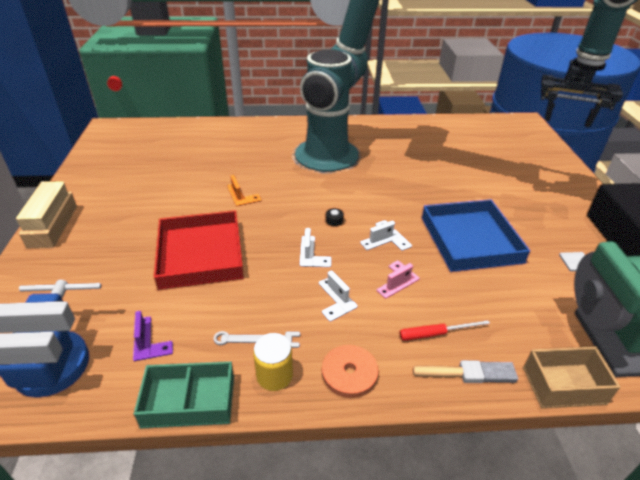

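The scene view agrees: the grey L brackets are at about (312,250) and (338,297), the T is at (385,237), and both bins are open. I'll start with RH.

```bash
python3 - <<'E'
from h import *
print(delta([.635,-.022,.13],.5296))
E
```

```text
([np.float64(-0.5944), np.float64(-0.4497), np.float64(0.1084), np.float64(-53.0)], 'q6', np.float64(-0.037), 't', 0.1)
```

Call:
carry_out:
  plan:
    - [-0.2,-0.03,-0.022,0,6.4]
    - [-0.2,-0.06,-0.045,0,12.8]
    - [-0.2,-0.09,-0.067,0,19.2]
    - [-0.2,-0.12,-0.09,0,25.6]
    - [-0.2,-0.15,-0.112,0,32]
    - [-0.2,-0.18,-0.135,0,38.4]
    - [-0.2,-0.21,-0.157,0,44.8]
    - [-0.2,-0.24,-0.18,0,51.2]
    - [-0.2,-0.27,-0.2,0,57.6]
    - [-0.2,-0.3,-0.225,0,64]

```text
t: 0.93
eef_pos: [0.4508, 0.2981, 0.2384]
eef_rot: [-0.0, 0.688, 0.726, 0.0]
ft_force: [1.0, 0.9, -0.1]
opening: 0.0528
grip_force: 0.0
```

```bash
python3 - <<'E'
from h import *
print(delta([.635,-.022,.13],.5296), tool()[0]["joints"],tool()[0]["opening"])
E
```

```text
([np.float64(-0.3294), np.float64(0.167), np.float64(0.1083), np.float64(62.7)], 'q6', np.float64(0.485), 't', 0.93) [5.38038464e-01 9.40419279e-03 1.89195998e+00 1.72997748e-04
 1.24023914e+00 4.85137224e-01] 0.052771427083032604
```

Call:
carry_out:
  plan:
    - [-0.2,-0.036,0.018,0,6.3]
    - [-0.2,-0.072,0.036,0,12.6]
    - [-0.2,-0.108,0.055,0,19]
    - [-0.2,-0.144,0.073,0.01,25]
    - [-0.2,-0.18,0.091,0.02,31.5]
    - [-0.2,-0.215,0.11,0.03,38]
    - [-0.2,-0.25,0.127,0.04,44]
    - [-0.2,-0.285,0.145,0.05,50]
    - [-0.2,-0.315,0.16,0.06,56.5]
    - [-0.2,-0.324,0.165,0.07,62]

```text
t: 1.77
eef_pos: [0.6355, -0.0189, 0.1678]
eef_rot: [0.001, 0.964, 0.266, 0.0]
ft_force: [-0.2, 0.4, 0.2]
opening: 0.0525
grip_force: 0.0
```

Call:
carry_out:
  plan:
    - [-0.2,0,0,0.02,0]
    - [-0.2,0,0,0.035,0]
    - [-0.2,0,0,0.035,0]
    - [-0.2,0,0,0.035,0]
    - [-0.2,0,0,0.035,0]
    - [-0.2,0,0,0.035,0]
    - [-0.2,0,0,0.035,0]
    - [-0.2,0,0,0.035,0]
    - [-0.2,0,0,0.035,0]
    - [-0.2,0,0,0.035,0]

```text
t: 2.6
eef_pos: [0.634, -0.0142, 0.1343]
eef_rot: [0.0, 0.963, 0.27, 0.0]
ft_force: [0.0, -0.0, -0.2]
opening: 0.053
grip_force: 0.0
```

```bash
python3 - <<'E'
from h import *
print(delta([.635,-.022,.02],.5296), tool()[0]["ft_force"])
im=ctrl.read_camera("wrist");cv2.imwrite("pics/w1.png",im[:,:,::-1])
E
```

```text
([np.float64(-0.0033), np.float64(0.0071), np.float64(0.1143), np.float64(1.0)], 'q6', np.float64(0.962), 't', 2.6) [ 0.03588682 -0.02030058 -0.22204946]
```

View pics/w1.png

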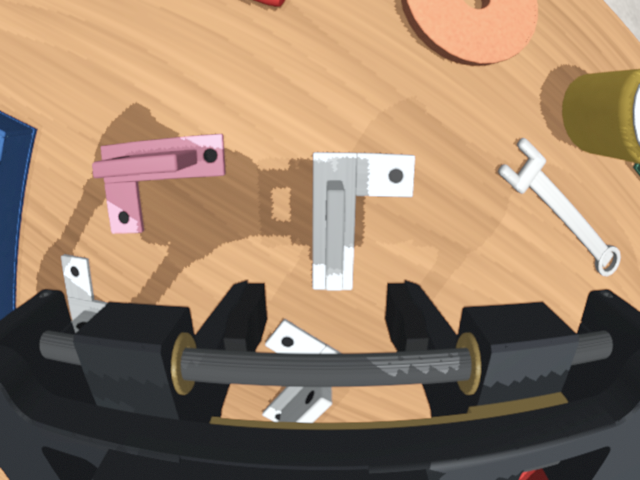

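The wrist view shows the RH bracket at (334,220), with its fin parallel to the pads and its foot to the right. It's the bare-aluminium right-hand one. I'll make the small correction, descend and grip.

Call:
carry_out:
  plan:
    - [-0.2,-0.0033,0.007,0.02,1]
    - [-0.2,-0.0033,0.007,0.05,1]
    - [-0.2,-0.0033,0.007,0.08,1]
    - [-0.2,-0.0033,0.007,0.1,1]
    - [-0.2,-0.0033,0.007,0.114,1]
    - [-0.2,-0.0033,0.007,0.114,1]
    - [-0.2,-0.0033,0.007,0.114,1]
    - [0.9,-0.0033,0.007,0.114,1]
    - [0.9,-0.0033,0.007,0.114,1]
    - [0.9,-0.0033,0.007,0.114,1]

```text
t: 3.48
eef_pos: [0.6363, -0.0221, 0.0217]
eef_rot: [0.001, 0.965, 0.262, 0.002]
ft_force: [0.6, -0.6, -0.1]
opening: 0.035
grip_force: 0.0
```

Call:
carry_out:
  plan:
    - [0.9,0,0,0,0]
    - [0.9,0,0,0,0]
    - [0.9,0,0,0,0]
    - [0.9,0,0,-0.01,0]
    - [0.9,0,0,-0.03,0]
    - [0.9,0,0,-0.05,0]
    - [0.9,0,0,-0.07,0]
    - [0.9,0,0,-0.1,0]
    - [0.9,0,0,-0.12,0]
    - [0.9,0,0,-0.12,0]

```text
t: 4.32
eef_pos: [0.6381, -0.0223, 0.1458]
eef_rot: [0.002, 0.965, 0.262, 0.004]
ft_force: [1.5, 0.3, -0.4]
opening: 0.0116
grip_force: 30.0
```

```bash
python3 - <<'E'
from h import *
s=tool()[0]
# origin offset: put footprint centre near the bin centre (bracket local centre ~ (0,-15mm))
yaw=.53; off=Ro.from_euler("z",yaw).apply([0.005,-.018,0])
p=np.array([.452,.343,.13])-off; print(p)
print(delta(p), s["joints"],s["opening"],s["grip_force"],s["eef_pos"])
E
```

```text
[0.43858636 0.35600286 0.13      ]
([np.float64(0.0187), np.float64(-0.4273), np.float64(0.0136)], 'q6', np.float64(0.968), 't', 4.32) [-7.39005901e-02  2.60834995e-01  1.78546858e+00 -6.41647329e-06
  1.08588578e+00  9.67677587e-01] 0.011612017864752747 29.995457734912634 [ 0.63808021 -0.02227432  0.14577754]
```

Call:
carry_out:
  plan:
    - [0.9,0.001,-0.02,0,0]
    - [0.9,0.003,-0.055,0,0]
    - [0.9,0.005,-0.09,0,0]
    - [0.9,0.006,-0.125,0,0]
    - [0.9,0.008,-0.16,0,0]
    - [0.9,0.01,-0.195,0,0]
    - [0.9,0.011,-0.23,0,0]
    - [0.9,0.013,-0.265,0,0]
    - [0.9,0.015,-0.3,0,0]
    - [0.9,0.016,-0.335,0,0]

```text
t: 5.15
eef_pos: [0.4773, 0.276, 0.1382]
eef_rot: [0.0, 0.965, 0.261, -0.001]
ft_force: [1.1, 0.0, -1.8]
opening: 0.0117
grip_force: 30.0
```

Call:
carry_out:
  plan:
    - [0.9,0.001,-0.035,0,0]
    - [0.9,0.002,-0.065,0,0]
    - [0.9,0.003,-0.085,0,0]
    - [0.9,0.003,-0.092,0,0]
    - [0.9,0.003,-0.092,0.01,0]
    - [0.9,0.003,-0.092,0.02,0]
    - [0.9,0.003,-0.092,0.03,0]
    - [0.9,0.003,-0.092,0.03,0]
    - [0.9,0.003,-0.092,0.03,0]
    - [0.9,0.003,-0.092,0.03,0]

```text
t: 5.98
eef_pos: [0.4358, 0.3552, 0.1092]
eef_rot: [0.0, 0.965, 0.261, -0.0]
ft_force: [-0.5, 0.0, -1.9]
opening: 0.0118
grip_force: 30.0
```

```bash
python3 - <<'E'
from h import *
s=tool()[0]
print(delta([.4386,.356,.026]),s["eef_pos"],s["ft_force"],s["grip_force"])
a=ctrl.read_camera("top")[150:330,90:310,::-1]
cv2.imwrite("pics/c2.png",cv2.resize(a,None,fx=3,fy=3,interpolation=cv2.INTER_CUBIC))
E
```

```text
([np.float64(0.0029), np.float64(0.0007), np.float64(0.0832)], 'q6', np.float64(1.683), 't', 5.98) [0.43584068 0.35519935 0.10922769] [-0.53213789  0.00396969 -1.91379328] 29.99564331024885
```

View pics/c2.png

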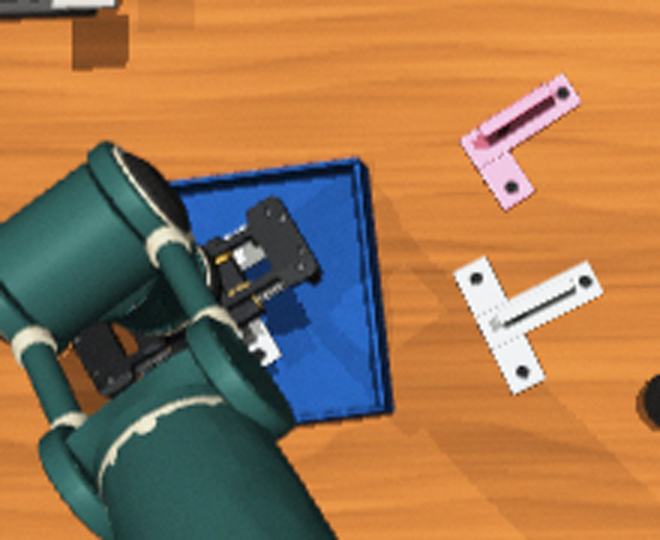

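The bracket hangs over the blue bin with its foot at about (265,345) in the crop, clear of the walls. I'll lower it now, then release with a small opening.

Call:
carry_out:
  plan:
    - [0.9,0.003,0,0.015,0]
    - [0.9,0.003,0,0.035,0]
    - [0.9,0.003,0,0.055,0]
    - [0.9,0.003,0,0.067,0]
    - [0.9,0.003,0,0.075,0]
    - [0.9,0.003,0,0.08,0]
    - [0.9,0.003,0,0.082,0]
    - [0.9,0.003,0,0.082,0]
    - [0.9,0.003,0,0.082,0]
    - [0.9,0.003,0,0.082,0]

```text
t: 6.87
eef_pos: [0.4388, 0.3582, 0.0287]
eef_rot: [-0.0, 0.965, 0.262, 0.001]
ft_force: [-0.9, 0.1, -1.7]
opening: 0.0116
grip_force: 30.0
```

Call:
carry_out:
  plan:
    - [0.3,0,0,0,0]
    - [0.3,0,0,0,0]
    - [0.3,0,0,0,0]
    - [0.3,0,0,0,0]
    - [0.3,0,0,-0.02,0]
    - [0.3,0,0,-0.05,0]
    - [0.3,0,0,-0.08,0]
    - [0.3,0,0,-0.11,0]
    - [0.3,0,0,-0.14,0]
    - [0.3,0,0,-0.14,0]

```text
t: 7.7
eef_pos: [0.4418, 0.3605, 0.1754]
eef_rot: [-0.002, 0.965, 0.262, 0.006]
ft_force: [0.4, 1.0, 1.0]
opening: 0.0304
grip_force: 0.0
```

```bash
python3 - <<'E'
from h import *
s=tool()[0]
print(delta([.481,-.085,.15],-.081),s["eef_pos"],s["ft_force"],s["opening"],s["joints"])
E
```

```text
([np.float64(-0.1914), np.float64(0.4044), np.float64(0.0225), np.float64(35.0)], 'q6', np.float64(1.682), 't', 7.7) [0.44176412 0.36048361 0.17541343] [0.39436131 1.02368109 1.03252711] 0.03043360986795692 [6.40725454e-01 1.07622080e-01 1.90854304e+00 3.15150536e-05
 1.11286912e+00 1.68220653e+00]
```

Call:
carry_out:
  plan:
    - [-0.2,-0.01,0.02,0,3]
    - [-0.2,-0.026,0.055,0,7]
    - [-0.2,-0.043,0.09,0,11]
    - [-0.2,-0.059,0.125,0,15]
    - [-0.2,-0.076,0.16,0,19]
    - [-0.2,-0.092,0.195,0,23]
    - [-0.2,-0.109,0.23,0,27]
    - [-0.2,-0.125,0.265,0,31]
    - [-0.2,-0.142,0.3,0,35]
    - [-0.2,-0.158,0.335,0,35]

```text
t: 8.53
eef_pos: [0.4703, -0.0131, 0.1675]
eef_rot: [0.0, 0.999, -0.042, 0.0]
ft_force: [0.1, 0.1, -0.4]
opening: 0.0532
grip_force: 0.0
```

```bash
python3 - <<'E'
from h import *
s=tool()[0]
print(delta([.481,-.085,.12],-.081))
a=ctrl.read_camera("top")[150:330,90:310,::-1]
cv2.imwrite("pics/c3.png",cv2.resize(a,None,fx=3,fy=3,interpolation=cv2.INTER_CUBIC))
E
```

```text
([np.float64(0.0167), np.float64(0.0707), np.float64(0.0475), np.float64(-0.2)], 'q6', np.float64(1.574), 't', 8.53)
```

View pics/c3.png

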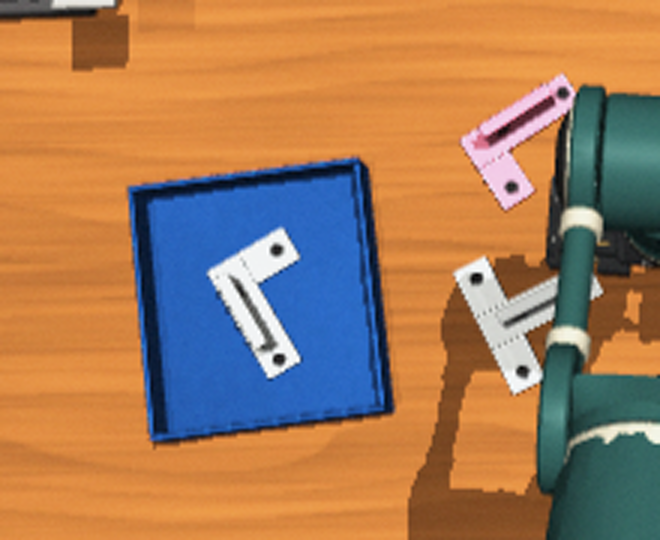

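The RH bracket lies flat in the middle of the blue bin, around (255,300) in the crop, with its fin up. Next is LH.

Call:
carry_out:
  plan:
    - [-0.2,0.006,0.025,0,0]
    - [-0.2,0.012,0.05,0.01,0]
    - [-0.2,0.016,0.068,0.02,0]
    - [-0.2,0.016,0.07,0.035,0]
    - [-0.2,0.016,0.07,0.047,0]
    - [-0.2,0.016,0.07,0.047,0]
    - [-0.2,0.016,0.07,0.047,0]
    - [-0.2,0.016,0.07,0.047,0]
    - [-0.2,0.016,0.07,0.047,0]
    - [-0.2,0.016,0.07,0.047,0]

```text
t: 9.42
eef_pos: [0.4817, -0.082, 0.1216]
eef_rot: [0.0, 0.999, -0.04, 0.001]
ft_force: [0.0, -0.9, 0.7]
opening: 0.0531
grip_force: 0.0
```

```bash
python3 - <<'E'
from h import *
print(delta([.481,-.085,.02],-.081))
E
```

```text
([np.float64(-0.0007), np.float64(0.0031), np.float64(0.1016), np.float64(0.0)], 'q6', np.float64(1.432), 't', 9.42)
```

Call:
carry_out:
  plan:
    - [-0.2,0,0.003,0.02,0]
    - [-0.2,0,0.003,0.045,0]
    - [-0.2,0,0.003,0.07,0]
    - [-0.2,0,0.003,0.09,0]
    - [-0.2,0,0.003,0.101,0]
    - [-0.2,0,0.003,0.101,0]
    - [-0.2,0,0.003,0.101,0]
    - [0.9,0,0.003,0.101,0]
    - [0.9,0,0.003,0.101,0]
    - [0.9,0,0.003,0.101,0]

```text
t: 10.25
eef_pos: [0.4821, -0.0857, 0.0212]
eef_rot: [0.0, 0.999, -0.041, 0.001]
ft_force: [-0.1, -0.3, 0.1]
opening: 0.035
grip_force: 0.0
```

Call:
carry_out:
  plan:
    - [0.9,0,0,0,0]
    - [0.9,0,0,0,0]
    - [0.9,0,0,0,0]
    - [0.9,0,0,-0.01,0]
    - [0.9,0,0,-0.03,0]
    - [0.9,0,0,-0.05,0]
    - [0.9,0,0,-0.07,0]
    - [0.9,0,0,-0.1,0]
    - [0.9,0,0,-0.12,0]
    - [0.9,0,0,-0.12,0]

```text
t: 11.08
eef_pos: [0.4841, -0.0862, 0.145]
eef_rot: [0.001, 0.999, -0.041, 0.004]
ft_force: [1.5, -0.3, -1.3]
opening: 0.0116
grip_force: 30.0
```

```bash
python3 - <<'E'
from h import *
s=tool()[0]
off=Ro.from_euler("z",-.081).apply([0.005,.018,0])
p=np.array([.4736,-.351,.13])-off; print(p)
print(delta(p), s["joints"],s["opening"],s["grip_force"],s["eef_pos"])
E
```

```text
[ 0.46715999 -0.36853643  0.13      ]
([np.float64(0.006), np.float64(0.2828), np.float64(0.0154)], 'q6', np.float64(1.426), 't', 11.08) [-2.26723907e-01 -9.66213253e-03  2.09230726e+00 -7.71484158e-05
  1.04984593e+00  1.42574678e+00] 0.011580917591859183 29.99880380462855 [ 0.48412427 -0.08615217  0.14497655]
```

Call:
carry_out:
  plan:
    - [0.9,0.001,0.02,0,0]
    - [0.9,0.002,0.055,0,0]
    - [0.9,0.003,0.09,0,0]
    - [0.9,0.003,0.125,0,0]
    - [0.9,0.004,0.16,0,0]
    - [0.9,0.004,0.195,0,0]
    - [0.9,0.005,0.23,0,0]
    - [0.9,0.005,0.26,0,0]
    - [0.9,0.006,0.277,0,0]
    - [0.9,0.006,0.283,0,0]

```text
t: 11.92
eef_pos: [0.4628, -0.3699, 0.1385]
eef_rot: [-0.0, 0.999, -0.042, -0.001]
ft_force: [0.5, -0.4, -1.2]
opening: 0.0118
grip_force: 30.0
```

Call:
carry_out:
  plan:
    - [0.9,0,0,0.01,0]
    - [0.9,0,0,0.02,0]
    - [0.9,0,0,0.03,0]
    - [0.9,0,0,0.03,0]
    - [0.9,0,0,0.03,0]
    - [0.9,0,0,0.03,0]
    - [0.9,0,0,0.03,0]
    - [0.9,0,0,0.03,0]
    - [0.9,0,0,0.03,0]
    - [0.9,0,0,0.03,0]

```text
t: 12.75
eef_pos: [0.464, -0.3681, 0.1103]
eef_rot: [0.0, 0.999, -0.041, 0.0]
ft_force: [0.3, -0.5, -1.6]
opening: 0.0118
grip_force: 30.0
```

```bash
python3 - <<'E'
from h import *
s=tool()[0]
print(delta([.467,-.3685,.027]),s["eef_pos"],s["ft_force"],s["grip_force"])
E
```

```text
([np.float64(0.003), np.float64(0.0001), np.float64(0.0833)], 'q6', np.float64(0.94), 't', 12.75) [ 0.46396027 -0.36812917  0.11026643] [ 0.34263661 -0.54595391 -1.62041899] 29.998816335573792
```

Call:
carry_out:
  plan:
    - [0.9,0.003,0,0.015,0]
    - [0.9,0.003,0,0.035,0]
    - [0.9,0.003,0,0.055,0]
    - [0.9,0.003,0,0.067,0]
    - [0.9,0.003,0,0.075,0]
    - [0.9,0.003,0,0.08,0]
    - [0.9,0.003,0,0.083,0]
    - [0.9,0.003,0,0.083,0]
    - [0.9,0.003,0,0.083,0]
    - [0.9,0.003,0,0.083,0]

```text
t: 13.58
eef_pos: [0.4675, -0.3689, 0.0277]
eef_rot: [0.001, 0.999, -0.041, 0.001]
ft_force: [0.8, -0.3, -0.4]
opening: 0.0119
grip_force: 30.0
```

Call:
carry_out:
  plan:
    - [0.3,0,0,0,0]
    - [0.3,0,0,0,0]
    - [0.3,0,0,0,0]
    - [0.3,0,0,0,0]
    - [0.3,0,0,-0.02,0]
    - [0.3,0,0,-0.05,0]
    - [0.3,0,0,-0.08,0]
    - [0.3,0,0,-0.11,0]
    - [0.3,0,0,-0.14,0]
    - [0.3,0,0,-0.14,0]

```text
t: 14.42
eef_pos: [0.4702, -0.3711, 0.1744]
eef_rot: [0.004, 0.999, -0.041, 0.005]
ft_force: [1.3, -0.4, 1.1]
opening: 0.0309
grip_force: 0.0
```

Call:
carry_out:
  plan:
    - [0.3,0,-0.03,0,0]
    - [0.3,0,-0.06,0,0]
    - [0.3,0,-0.09,0,0]
    - [0.3,0,-0.12,0,0]
    - [0.3,0,-0.15,0,0]
    - [0.3,0,-0.18,0,0]
    - [0.3,0,-0.21,0,0]
    - [0.3,0,-0.24,0,0]
    - [0.3,0,-0.25,0,0]
    - [0.3,0,-0.25,0,0]

```text
t: 15.25
eef_pos: [0.4868, -0.117, 0.1662]
eef_rot: [-0.0, 0.999, -0.039, -0.0]
ft_force: [0.5, 0.5, 0.4]
opening: 0.0308
grip_force: 0.0
```

```bash
python3 - <<'E'
from h import *
cv2.imwrite("pics/end.png",ctrl.read_camera("top")[:,:,::-1])
E
```

```text
(no output)
```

View pics/end.png

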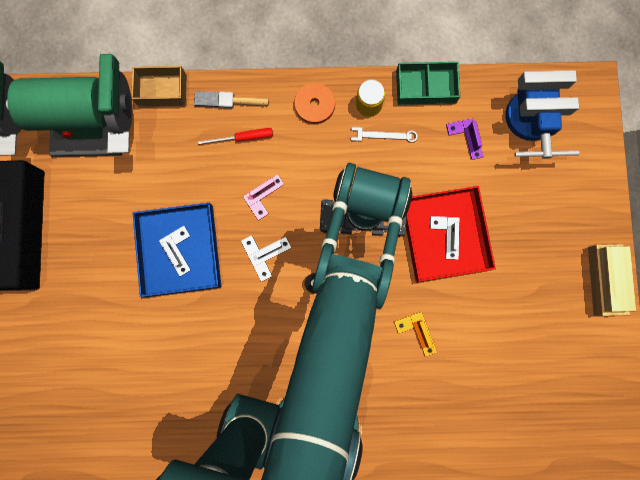

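The LH bracket lies flat in the red bin at (447,237) and the RH one in the blue bin at (176,250). The look-alikes haven't moved and the arm is clear of everything.

```bash
python3 -c "
from bench import ctrl
print(ctrl.finish_job())"
```

```text
the job is handed in; nothing more can be done
None
```

I handed the job in at about 15 s of the 64 s limit: the final top view shows the left-hand bracket flat and fin up in the red bin, the right-hand one the same in the blue bin, and the look-alikes unmoved; no verdict came back.

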